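# Gauge the washed block

### The arm

A 6-joint arm with a two-finger parallel gripper is mounted at the origin on the work surface. World frame = base frame: x ahead of the robot, y to its left, z up, the work surface at z = 0. Lengths are in m, angles in rad, forces in N, time in s.
With the tool pointing down it reaches from about 0.35 to 0.875 m from the base axis. Payload 15.5 kg.
Tool frame: the origin (TCP) lies on the centre line of the jaws, within the pads' length; the fingertips stand 14 mm ahead of it and the grasp point (between the pads) lies 5 mm behind it; y points along the fingers, z is the direction in which the jaws open and shut, and the axes are right-handed (so a half turn about y gives the same grasp; the last joint's range is limited). The gripper opens to 85 mm and grips with 20 to 120 N. Pads are 22 mm wide; open, the fingers measure 114 mm over their backs; the gripper's body (76 mm by 85 mm) begins 54 mm behind the grasp point. The pads swing forward as they close: fully open they stand 13 mm farther back than shut.
Start: joints at [-1.266, 0.494, 1.345, -0, 1.302, -0.096], TCP at [0.244, -0.575, 0.245] pointing down, gripper open.
Joint ranges: [-2.91, 2.91], [-0.82, 2.16], [0.22, 2.67], [-1.22, 4.37], [0.12, 2.79], [-3.08, 3.08]. Speed limits (rad/s): [1.89, 1.89, 2.57, 3.01, 3.01, 3.01].

### API

Orientations are given as a unit quaternion [w, x, y, z].
In Python, from rig import env, imaging, job gives the robot as it stands.
- The arm moves only by the tool play_rows, never from a script. Its argument "targets" is a list that holds one entry, the list of rows, each a list of 7 numbers: the closure, from 0 (fully open) to 1 (shut), then the shift along the tool's x, y, z in mm, then the turn, a rotation vector about the tool's x, y, z in rad. In form: [[[fingers, dx, dy, dz, rx, ry, rz], ...]]. A call has 1 to 12 rows; each row shifts and turns the commanded pose from where the row before left it, along the tool's axes as they then stand; what a row does not reach is not made up. A row lasts 1/10 s, in which the tool goes at most 50 mm and 8.59 degrees, less where a joint would pass 70% of its speed; a pose out of reach is approached as far as the arm can. A call is refused whole if a number of a shift passes 50 or a number of a turn 0.15, either way. A call with a gripper value outside its range is refused whole. The fingers move at their own pace and stop on an object; the grip force is fixed at half the most. Time passes only in rows, so rows that do not move let the fingers close. It gives the time, the measured TCP pose, the force and the opening at its end, in the units of the state.
- env.get_obs(): the state, without advancing time (a new reading comes with each control period).
- imaging.grab_frame(name): name is "side" or "top" or "wrist"; returns the picture (480x640x3 uint8, blue, green, red); there is no depth.
- imaging.camera_info(name): a dict with "camera_matrix" (3x3 intrinsics, pixels), "R" (3x3) and "t" (3): a world point X has camera coordinates R X + t; the wrist camera has in their place "hand_eye" (4x4, takes a point from camera to tool coordinates, whose origin is the TCP and whose axes are the tool frame's). Camera axes: x right, y down, z forward; pixel columns grow to the right and rows downward; lengths in m; the calibration is good to about 2 mm. A picture is of the moment at which its call begins: read the wrist's pose just before it. camera_info takes no time and is no camera call.
- job.finish_job(): hands the job in, once; it reports no verdict.
The state is a dict: "time_s": time; "joint_positions": joint angles; "joint_velocities": joint speeds; "joint_efforts": joint torques, N m; "tcp_pos": TCP position; "eef_rot": TCP orientation; "ft_force": force on the tool from outside, world axes, zero at the start; "wrist_torque": the same for the moment, N m; "opening": finger opening in m.
Only numpy, scipy, OpenCV 4.12 (cv2) and the standard library are available. Lean on these libraries where they do the work, as an engineer would, in place of code of your own. Each camera call takes 0.05 s, during which the arm holds its last target. There are 200 camera calls.

### The job

Three washed white fittings lie on the mat of the lab wash-up bench: a square block, a flat strip and a round rod. Lift the two-legged bridge gauge by its black grip and lower it gently astride the block, without shoving or hitting the block, until both legs stand flat on the bench and its sprung foot rests on the middle of the block's top. Then let go and leave it standing there, showing the block's height.

Things in the scene. Friction and masses are not known exactly. Their poses are not given: they have to be found in the camera images.
- gauge: Aluminium bridge gauge, 0.43 kg. Origin mid-span in the plane of its soles, z up, y along the bridge. Legs 50 (x) x 14 (y) x 62 mm at y = +-55 mm: gap 96 mm wide, 62 high. Bar on top 22 x 124 mm, its top at z = 76 mm. Black square grip on the bar's middle, 26 x 26 mm, sides along x and y, z = 76 to 121 mm. A sprung 16 mm disc foot hangs under the middle; scale plates reach down to z = 42 mm.
- gauge_foot (a joint): Vertical slide of the gauge's sprung foot, m. 0 = fully out, the foot's underside 5 mm above the plane of the soles; grows as the foot is pushed up, at most 0.040. Gauge standing on the bench: height under the foot = this + 0.005. Soft spring, 0.5 N at 0, 1.5 N at 0.025: the gauge's own weight presses it in.
- block: The part to gauge: loose white plastic block, 40 x 40 mm square, 30 mm high, about 0.1 kg, lying flat. Origin at the centre of its underside, x and y along its sides, z up. Beside it in the row, in any order, lie two bystanders of the same plastic: a flat strip 20 x 100 x 10 mm and a round rod 20 mm across, 100 mm long.
Not all that is in view belongs to the job. Of the things that look like the gauge, take the one that is farthest to the robot's left at the start.

How it is judged:
By the outcome, as a careful person would: the job done as asked, in the order asked, and still so for the second after the job is handed in, with the robot touching nothing.
It also fails if it takes over 37 s, if anything falls off the work surface, if the arm or the gripper's body presses on something with over 40 N, if the wrist force passes 120 N, or if a joint passes its speed limit or range.

## Working session

There is one attempt and no reset: what is moved stays moved. The work goes in short steps, Python scripts to look and compute and a tool call to move; the robot and the scene stay as the last step left them, time stands still between calls to the robot, and variables do not carry over. Pictures are saved under pics/ and viewed, about 8 in all and at most 12, crops included, and the job is handed in when it is done.

Besides the shell and the picture viewer there is one more tool, called after "Request:" as name(argument=value, ...), one argument or row to a line, values as JSON. play_rows: Moves the arm, as the interface text tells. Its arguments: {"type":"object","properties":{"targets":{"type":"array","items":{"type":"array","items":{"type":"array","items":{"type":"number"}}}}},"required":["targets"]}

```bash
mkdir -p pics; python3 - <<'E'
from rig import env, imaging, job
import cv2
o=env.get_obs()
print({k:o[k] for k in('time_s','tcp_pos','eef_rot','opening','ft_force')})
for n in('top','side'):
    cv2.imwrite(f'pics/{n}0.png',imaging.grab_frame(n))
for n in('top','side','wrist'): print(n,imaging.camera_info(n))
E
```

```text
{'time_s': 0.0, 'tcp_pos': array([ 0.24372714, -0.5751472 ,  0.24468196]), 'eef_rot': array([ 0.14069583, -0.14080255,  0.69339301, -0.69252109]), 'opening': 0.08568115207985427, 'ft_force': array([0.4225517 , 0.17114029, 0.2368009 ])}
top {'camera_matrix': array([[440.7399959 ,   0.        , 326.22320147],
       [  0.        , 440.7399959 , 245.95481039],
       [  0.        ,   0.        ,   1.        ]]), 'R': array([[-0.02055565, -0.99919974,  0.03431247],
       [-0.99763295,  0.01824671, -0.06629891],
       [ 0.06561976, -0.03559407, -0.99720966]]), 't': array([-0.14867647,  0.46160271,  0.91420987])}
side {'camera_matrix': array([[573.10666454,   0.        , 324.76345384],
       [  0.        , 573.10666454, 246.07537676],
       [  0.        ,   0.        ,   1.        ]]), 'R': array([[ 0.60843839,  0.79340051, -0.0178423 ],
       [ 0.43928771, -0.35543228, -0.82504194],
       [-0.66093043,  0.49414928, -0.56478974]]), 't': array([-0.16282923, -0.20596408,  1.57408317])}
wrist {'camera_matrix': array([[371.22732525,   0.        , 320.73737407],
       [  0.        , 371.22732525, 239.87072091],
       [  0.        ,   0.        ,   1.        ]]), 'hand_eye': array([[ 1.53365991e-04,  9.46641437e-01,  3.22288637e-01,
        -8.18954126e-02],
       [-7.50544234e-04, -3.22288441e-01,  9.46641219e-01,
        -1.28220010e-01],
       [ 9.99999707e-01, -3.87074447e-04,  6.61068187e-04,
        -5.75503347e-04],
       [ 0.00000000e+00,  0.00000000e+00,  0.00000000e+00,
         1.00000000e+00]])}
```

View pics/top0.png

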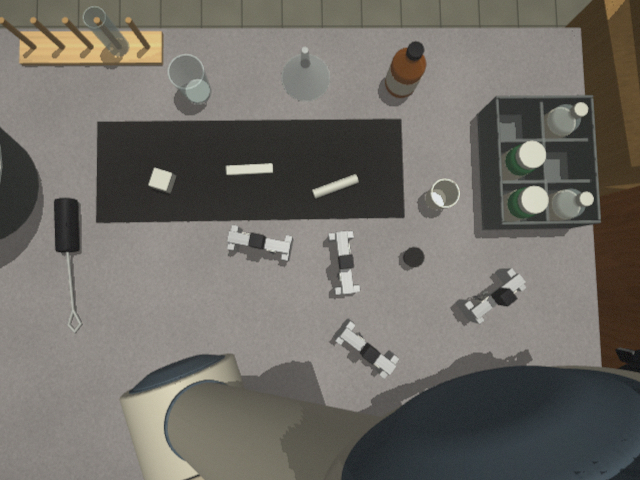

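View pics/side0.png

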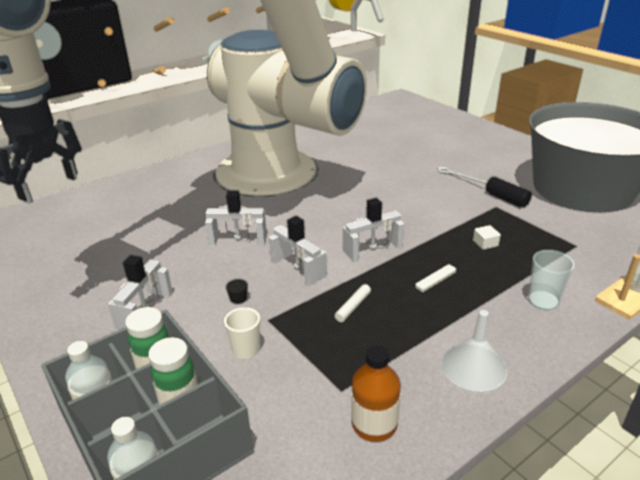

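Four gauges look alike in the top view, with grips at px (257,241), (345,262), (504,296) and (370,352). Image left is +y, the robot's left, so the one at (257,241) fits. The block is the square one at (161,180), beside the strip (249,169) and the rod (335,186). Next, an enlarged crop to confirm.

```bash
python3 - <<'E'
import cv2
im=cv2.imread('pics/top0.png')
c=im[155:275,140:300]
cv2.imwrite('pics/crop1.png',cv2.resize(c,None,fx=5,fy=5,interpolation=cv2.INTER_CUBIC))
E
cat > h.py <<'E'
import numpy as np, cv2
from scipy.spatial.transform import Rotation as Rn
from rig import env, imaging
def ray(name,uv,z,pose=None):
    c=imaging.camera_info(name);K=c['camera_matrix']
    d=np.linalg.solve(K,[uv[0],uv[1],1.])
    if name=='wrist':
        p,q=pose;R=Rn.from_quat([q[1],q[2],q[3],q[0]]).as_matrix();H=c['hand_eye']
        o=R@H[:3,3]+p;d=R@H[:3,:3]@d
    else: o=-c['R'].T@c['t'];d=c['R'].T@d
    return o+d*(z-o[2])/d[2]
def proj(name,X,pose=None):
    c=imaging.camera_info(name);K=c['camera_matrix'];X=np.atleast_2d(X)
    if name=='wrist':
        p,q=pose;R=Rn.from_quat([q[1],q[2],q[3],q[0]]).as_matrix();H=c['hand_eye']
        x=((X-p)@R-H[:3,3])@H[:3,:3]
    else: x=X@c['R'].T+c['t']
    x=x@K.T
    return x[:,:2]/x[:,2:]
E
```

```text
(no output)
```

View pics/crop1.png

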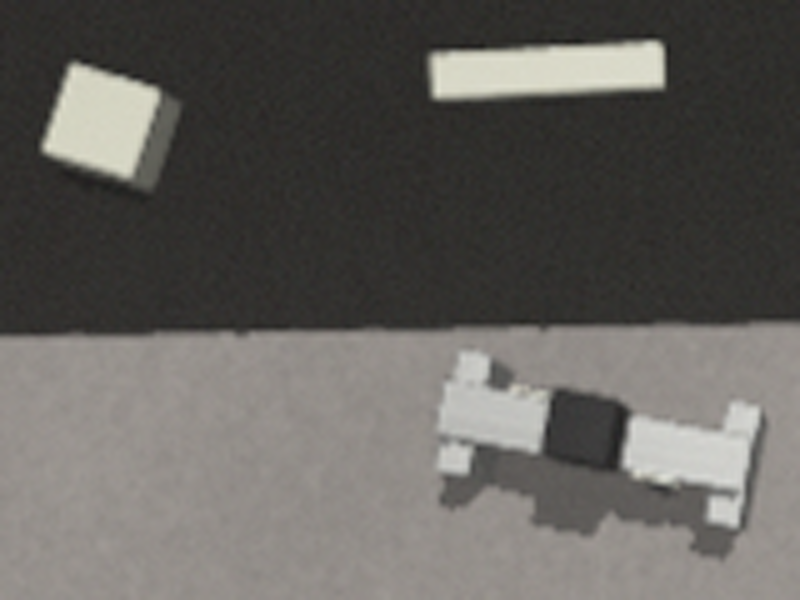

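The crop confirms it. The gauge has its black grip at crop (588,428) and its bar ends at about (441,410) and (749,460). The block's top corners are at (72,62), (162,92), (132,182) and (41,152).

```bash
python3 - <<'E'
from h import *
f=lambda p:((p[0]+.5)/5-.5+140,(p[1]+.5)/5-.5+155)
B=np.array([ray('top',f(p),.03) for p in[(72,62),(162,92),(132,182),(41,152)]])
print('block',B.mean(0),[np.degrees(np.arctan2(*(B[(i+1)%4]-B[i])[[1,0]])) for i in range(4)],[np.linalg.norm(B[(i+1)%4]-B[i]) for i in range(4)])
G=np.array([ray('top',f(p),.076) for p in[(446,382),(438,438),(745,490),(752,432)]])
print('gauge',G.mean(0),[np.degrees(np.arctan2(*(G[(i+1)%4]-G[i])[[1,0]])) for i in range(4)],[np.linalg.norm(G[(i+1)%4]-G[i]) for i in range(4)])
print('grip',ray('top',f((588,428)),.121))
print(ray('top',(249,169),0.01))
q=env.get_obs()['eef_rot'];print(Rn.from_quat([q[1],q[2],q[3],q[0]]).as_matrix())
E
```

```text
block [0.60381732 0.18613148 0.03      ] [np.float64(-109.4925350874137), np.float64(162.04376847848786), np.float64(70.66913361927973), np.float64(-18.340572286983274)] [np.float64(0.03936822986947421), np.float64(0.03969428322192203), np.float64(0.039632460507847446), np.float64(0.03979988741500279)]
gauge [ 0.46564802 -0.0224056   0.076     ] [np.float64(171.6055648297571), np.float64(-100.71835669210454), np.float64(-7.715533510400475), np.float64(79.6511389194078)] [np.float64(0.022332135942406257), np.float64(0.1223902739798722), np.float64(0.023132851645135406), np.float64(0.12208653940917637)]
grip [ 0.46499816 -0.02490998  0.121     ]
[0.62755136 0.00439213 0.01      ]
[[-9.20764598e-01 -2.92038278e-04  3.90118534e-01]
 [-3.90118626e-01  9.83301093e-04 -9.20764080e-01]
 [-1.14705625e-04 -9.99999474e-01 -1.01931841e-03]]
```

Request:
play_rows(
  targets=[
    [[0, -35, 0, -35, 0, 0, 0], [0, -35, 0, -35, 0, 0, 0], [0, -35, 0, -35, 0, 0, 0], [0, -35, 0, -35, 0, 0, 0], [0, -35, 0, -35, 0, 0, 0], [0, -35, 0, -35, 0, 0, 0], [0, -35, 0, -35, 0, 0, 0], [0, -35, 0, -35, 0, 0, 0], [0, -35, 0, -35, 0, 0, 0], [0, -35, 0, -35, 0, 0, 0], [0, -35, 0, -35, 0, 0, 0], [0, -35, 0, -35, 0, 0, 0]],
  ],
)

```text
time_s: 1.3
tcp_pos: [0.467, -0.0228, 0.2453]
eef_rot: [-0.141, 0.141, -0.693, 0.693]
ft_force: [1.1, -1.0, -0.5]
opening: 0.0856
```

Request:
play_rows(
  targets=[
    [[0, 0, 0, 0, 0, -0.141, 0], [0, 0, 0, 0, 0, -0.141, 0], [0, 0, 0, 0, 0, -0.141, 0], [0, 0, 0, 0, 0, -0.141, 0], [0, 0, 0, 0, 0, -0.141, 0], [0, 0, 0, 0, 0, -0.141, 0], [0, 0, 0, 0, 0, -0.141, 0], [0, 0, 0, 0, 0, 0, 0], [0, 0, 0, 0, 0, 0, 0], [0, 0, 0, 0, 0, 0, 0]],
  ],
)

```text
time_s: 2.3
tcp_pos: [0.4666, -0.0249, 0.2452]
eef_rot: [0.451, -0.451, 0.544, -0.544]
ft_force: [0.5, 0.1, 0.9]
opening: 0.0856
```

```bash
cat > look.py <<'E'
from h import *
import sys
o=env.get_obs();q=o['eef_rot'];R=Rn.from_quat([q[1],q[2],q[3],q[0]]).as_matrix()
print(o['time_s'],o['tcp_pos'],np.round(R,4).tolist(),o['opening'],o['ft_force'])
print('tool z angle',np.degrees(np.arctan2(R[1,2],R[0,2])),o['joint_positions'])
np.savez(f'pics/{sys.argv[2]}.npz',p=o['tcp_pos'],q=q)
cv2.imwrite(f'pics/{sys.argv[2]}.png',imaging.grab_frame(sys.argv[1]))
E
python3 look.py wrist w1
```

```text
2.3 [ 0.46663392 -0.02487178  0.24521448] [[-0.1855, -0.0002, 0.9826], [-0.9826, 0.0001, -0.1855], [-0.0, -1.0, -0.0002]] 0.0856348703522847 [0.45107037 0.08998252 0.92971002]
tool z angle -10.691773667510237 [-1.81165342e-01  2.73074550e-01  1.71896223e+00  3.91490415e-05
  1.14975115e+00  5.42531018e-03]
```

View pics/w1.png

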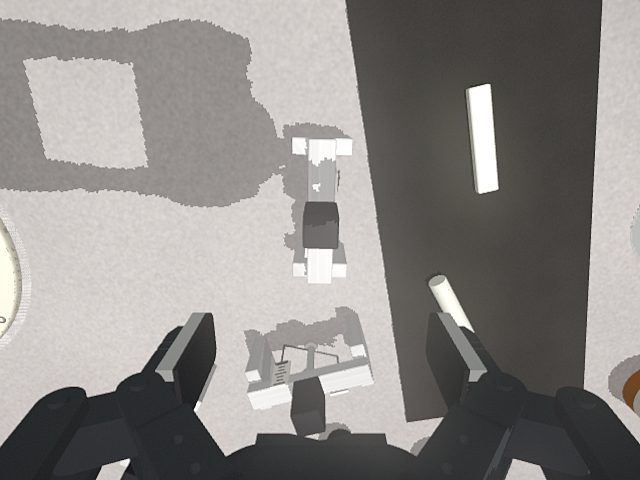

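The wrist view shows the target gauge at (321,225), with its bar upright in the picture. The second gauge is at (310,395), below it on the -y side. I'll check this against the projected model.

```bash
python3 - <<'E'
from h import *
d=np.load('pics/w1.npz');P=(d['p'],d['q'])
im=cv2.imread('pics/w1.png');
a=np.radians(79.5);g=np.array([.4653,-.0236]);y=np.array([np.cos(a),np.sin(a)]);x=np.array([y[1],-y[0]])
def rect(hx,hy,z): return np.array([[*(g+sx*hx*x+sy*hy*y),z] for sx,sy in((1,1),(1,-1),(-1,-1),(-1,1))])
for X,c in((rect(.013,.013,.121),(0,0,255)),(rect(.011,.062,.076),(0,255,0)),(rect(.025,.062,0.062),(255,0,0))):
    cv2.polylines(im,[np.round(proj('wrist',X,P)*16).astype(int)],True,c,1,cv2.LINE_AA,4)
cv2.imwrite('pics/w1c.png',cv2.resize(im[110:300,220:420],None,fx=3,fy=3,interpolation=cv2.INTER_CUBIC))
E
```

```text
(no output)
```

View pics/w1c.png

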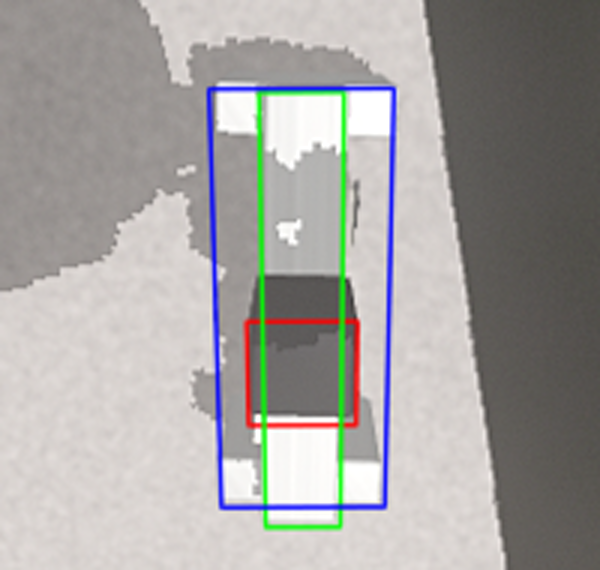

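Request:
play_rows(
  targets=[
    [[0, -1, 30, -1.5, 0, 0, 0], [0, 0, 30, 0, 0, 0, 0], [0, 0, 30, 0, 0, 0, 0], [0, 0, 25, 0, 0, 0, 0], [0, 0, 15, 0, 0, 0, 0], [0, 0, 10, 0, 0, 0, 0], [0, 0, 5, 0, 0, 0, 0], [0, 0, 0, 0, 0, 0, 0], [0, 0, 0, 0, 0, 0, 0], [0, 0, 0, 0, 0, 0, 0]],
  ],
)

```text
time_s: 3.35
tcp_pos: [0.4658, -0.0237, 0.1009]
eef_rot: [-0.452, 0.452, -0.543, 0.544]
ft_force: [-0.8, 0.2, 0.7]
opening: 0.0856
```

Request:
play_rows(
  targets=[
    [[1, 0, 0, 0, 0, 0, 0], [1, 0, 0, 0, 0, 0, 0], [1, 0, 0, 0, 0, 0, 0], [1, 0, 0, 0, 0, 0, 0], [1, 0, 0, 0, 0, 0, 0], [1, 0, 0, 0, 0, 0, 0], [1, 0, 0, 0, 0, 0, 0], [1, 0, 0, 0, 0, 0, 0], [1, 0, 0, 0, 0, 0, 0], [1, 0, 0, 0, 0, 0, 0]],
  ],
)

```text
time_s: 4.35
tcp_pos: [0.4656, -0.0236, 0.1004]
eef_rot: [-0.452, 0.452, -0.544, 0.544]
ft_force: [0.5, 0.4, 5.9]
opening: 0.0256
```

Request:
play_rows(
  targets=[
    [[1, 0, -5, 0, 0, 0, 0], [1, 0, -10, 0, 0, 0, 0], [1, 0, -20, 0, 0, 0, 0], [1, 0, -25, 0, 0, 0, 0], [1, 0, -20, 0, 0, 0, 0], [1, 0, -10, 0, 0, 0, 0], [1, 0, -5, 0, 0, 0, 0], [1, 0, 0, 0, 0, 0, 0], [1, 0, 0, 0, 0, 0, 0]],
  ],
)

```text
time_s: 5.25
tcp_pos: [0.465, -0.0235, 0.1946]
eef_rot: [0.452, -0.452, 0.544, -0.543]
ft_force: [-0.7, 0.2, -4.0]
opening: 0.025
```

Request:
play_rows(
  targets=[
    [[1, -12, 0, 5, 0, 0, 0], [1, -24, 0, 10, 0, 0, 0], [1, -29, 0, 12, 0, 0, 0], [1, -34, 0, 14, 0, 0, 0], [1, -34, 0, 14, 0, 0, 0], [1, -34, 0, 15, 0, 0, 0], [1, -29, 0, 12, 0, 0, 0], [1, -24, 0, 10, 0, 0, 0], [1, -12, 0, 5, 0, 0.04, 0], [1, 0, 0, 0, 0, 0.07, 0], [1, 0, 0, 0, 0, 0.044, 0], [1, 0, 0, 0, 0, 0, 0]],
  ],
)

```text
time_s: 6.45
tcp_pos: [0.6027, 0.1876, 0.1941]
eef_rot: [0.408, -0.409, 0.577, -0.577]
ft_force: [-0.2, -0.0, -4.5]
opening: 0.0257
```

Request:
play_rows(
  targets=[
    [[1, 0, 0, 0, 0, 0, 0], [1, 0, 0, 0, 0, 0, 0], [1, 0, 0, 0, 0, 0, 0]],
  ],
)

```text
time_s: 6.75
tcp_pos: [0.603, 0.1869, 0.1951]
eef_rot: [0.409, -0.409, 0.577, -0.577]
ft_force: [0.9, -0.3, -3.7]
opening: 0.0252
```

```bash
python3 look.py wrist w2; python3 look.py side s2; python3 - <<'E'
import cv2,numpy as np
a=cv2.imread('pics/w2.png');b=cv2.imread('pics/s2.png')[100:300,370:600]
b=cv2.resize(b,None,fx=2,fy=2,interpolation=cv2.INTER_CUBIC)
cv2.imwrite('pics/s2c.png',b)
E
```

```text
6.75 [0.60296619 0.18688359 0.19514484] [[-0.3301, -0.0002, 0.9439], [-0.9439, 0.0, -0.3301], [0.0001, -1.0, -0.0002]] 0.025162541589888343 [ 0.86036849 -0.31675082 -3.73245139]
tool z angle -19.276732604294516 [2.05967783e-01 5.51098355e-01 1.38866122e+00 6.05605838e-05
 1.20203983e+00 5.42388394e-01]
6.8 [0.60300011 0.18684555 0.19523005] [[-0.3303, -0.0, 0.9439], [-0.9439, -0.0, -0.3303], [0.0, -1.0, -0.0]] 0.02558115480162754 [ 0.51902609 -0.71043976 -4.32251726]
tool z angle -19.285644699806042 [2.05924583e-01 5.50970622e-01 1.38864558e+00 3.75827021e-06
 1.20202089e+00 5.42521226e-01]
```

View pics/w2.png

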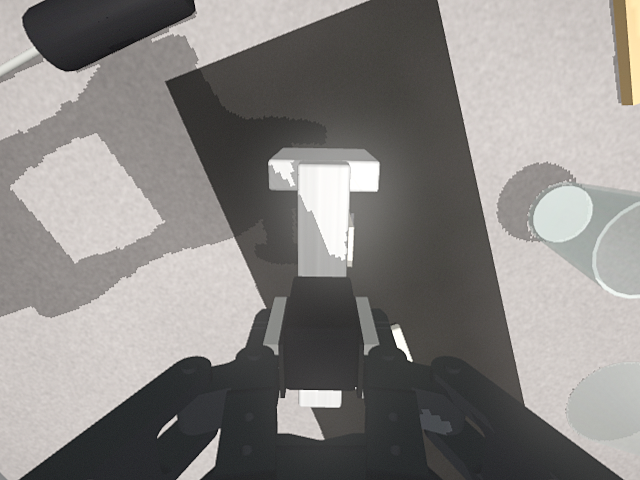

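View pics/s2c.png

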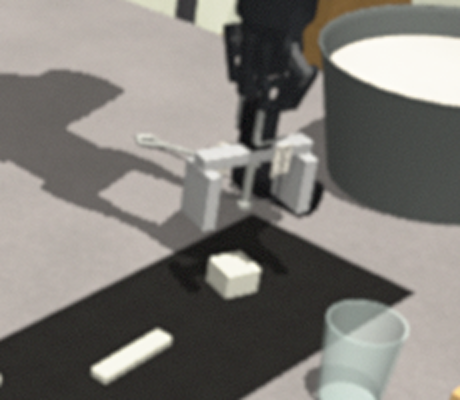

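The gauge hangs level in the grip, and the block below it is undisturbed. I'll overlay the predicted block and gauge on both views to check the alignment.

```bash
python3 - <<'E'
from h import *
d=np.load('pics/w2.npz');P=(d['p'],d['q'])
def rect(g,ang,hx,hy,z):
    a=np.radians(ang);y=np.array([np.cos(a),np.sin(a)]);x=np.array([y[1],-y[0]])
    return np.array([[*(g+sx*hx*x+sy*hy*y),z] for sx,sy in((1,1),(1,-1),(-1,-1),(-1,1))])
def draw(im,n,X,c,s,o): cv2.polylines(im,[np.round(((proj(n,X,P)-o+.5)*s-.5)*16).astype(int)],True,c,1,cv2.LINE_AA,4)
b=np.array([.6038,.1861]);g=P[0][:2];lift=P[0][2]-.1004
def crop(f,o,w,h,s): 
    im=cv2.imread(f)[o[1]:o[1]+h,o[0]:o[0]+w];return cv2.resize(im,None,fx=s,fy=s,interpolation=cv2.INTER_CUBIC)
A=crop('pics/s2.png',(455,215),57,60,7);
for z in(.03,0): draw(A,'side',rect(b,70.6,.02,.02,z),(0,0,255),7,np.array([455,215]))
B=crop('pics/w2.png',(260,140),130,140,3)
draw(B,'wrist',rect(g,70.72,.011,.062,.076+lift),(0,255,0),3,np.array([260,140]))
draw(B,'wrist',rect(g,70.72,.025,.062,.062+lift),(255,0,0),3,np.array([260,140]))
cv2.imwrite('pics/chk.png',np.hstack([A,B]))
E
```

```text
(no output)
```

View pics/chk.png

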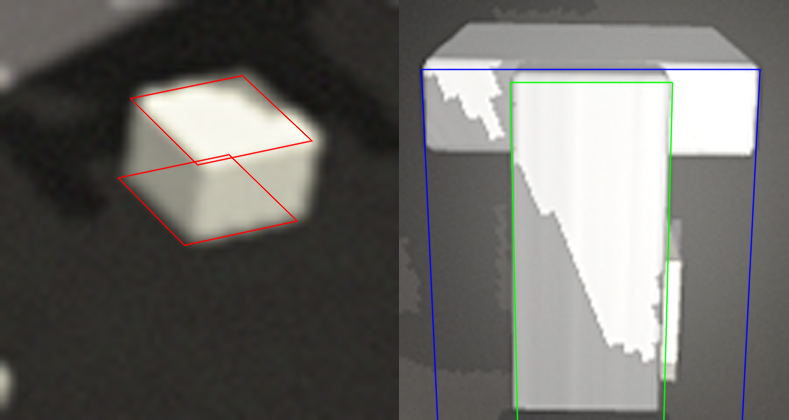

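Both overlays agree to about 2 mm, which is calibration level. I'll make a small correction, lower part way with the foot still clear of the block, and look again from the side.

Request:
play_rows(
  targets=[
    [[1, 0.4, 5, 1.2, 0, 0, 0], [1, 0, 10, 0, 0, 0, 0], [1, 0, 15, 0, 0, 0, 0], [1, 0, 15, 0, 0, 0, 0], [1, 0, 7, 0, 0, 0, 0], [1, 0, 3, 0, 0, 0, 0], [1, 0, 0, 0, 0, 0, 0], [1, 0, 0, 0, 0, 0, 0], [1, 0, 0, 0, 0, 0, 0], [1, 0, 0, 0, 0, 0, 0]],
  ],
)

```text
time_s: 7.85
tcp_pos: [0.6042, 0.1861, 0.1407]
eef_rot: [-0.409, 0.409, -0.577, 0.577]
ft_force: [0.0, -0.7, -4.6]
opening: 0.0253
```

```bash
python3 look.py side s3; python3 - <<'E'
from h import *
d=np.load('pics/s3.npz');p=d['p'];print(p)
def rect(g,ang,hx,hy,z):
    a=np.radians(ang);y=np.array([np.cos(a),np.sin(a)]);x=np.array([y[1],-y[0]])
    return np.array([[*(g+sx*hx*x+sy*hy*y),z] for sx,sy in((1,1),(1,-1),(-1,-1),(-1,1))])
o=np.array([440,165]);s=6
im=cv2.resize(cv2.imread('pics/s3.png')[165:260,440:560],None,fx=s,fy=s,interpolation=cv2.INTER_CUBIC)
def draw(X,c): cv2.polylines(im,[np.round(((proj('side',X)-o+.5)*s-.5)*16).astype(int)],True,c,1,cv2.LINE_AA,4)
draw(rect(np.array([.6038,.1861]),70.6,.02,.02,.03),(0,0,255))
L=p[2]-.1004
draw(rect(p[:2],70.7,.011,.062,.076+L),(0,255,0))
a=np.radians(70.7);y=np.array([np.cos(a),np.sin(a)])
for k in(-1,1): draw(rect(p[:2]+k*.055*y,70.7,.025,.007,L),(255,0,0))
draw(rect(p[:2],70.7,.008,.008,.005+L),(255,255,0))
cv2.imwrite('pics/s3c.png',im)
E
```

```text
7.85 [0.60421136 0.18610586 0.1407303 ] [[-0.3307, 0.0007, 0.9437], [-0.9437, 0.0001, -0.3307], [-0.0004, -1.0, 0.0006]] 0.02530293945093011 [ 0.0169818  -0.72375276 -4.64693486]
tool z angle -19.309304476322573 [2.04382394e-01 6.12899599e-01 1.44019489e+00 4.60456998e-07
 1.08776420e+00 5.41393001e-01]
[0.60421136 0.18610586 0.1407303 ]
```

View pics/s3c.png

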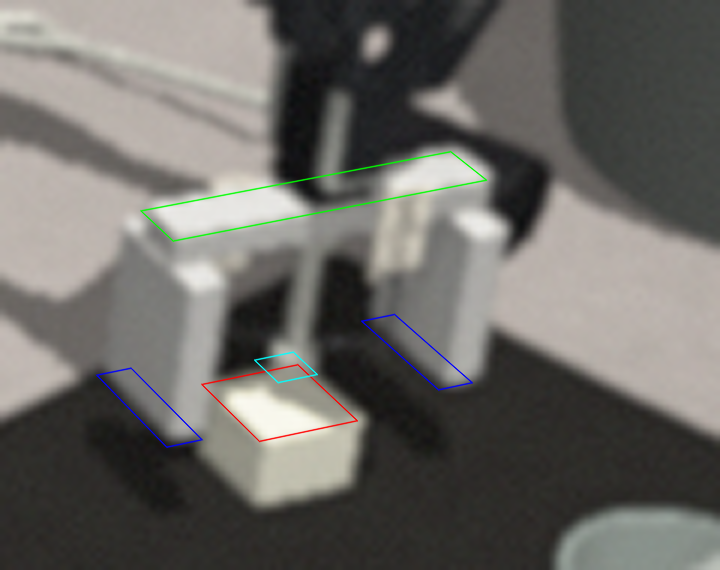

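In the side view the gauge and block are both offset from the model by the same 1–1.5 px, so they are aligned with each other. Lowering now.

Request:
play_rows(
  targets=[
    [[1, 0, 4, 0, 0, 0, 0], [1, 0, 4, 0, 0, 0, 0], [1, 0, 4, 0, 0, 0, 0], [1, 0, 4, 0, 0, 0, 0], [1, 0, 4, 0, 0, 0, 0], [1, 0, 4, 0, 0, 0, 0], [1, 0, 4, 0, 0, 0, 0], [1, 0, 3, 0, 0, 0, 0], [1, 0, 3, 0, 0, 0, 0], [1, 0, 2, 0, 0, 0, 0], [1, 0, 0, 0, 0, 0, 0], [1, 0, 0, 0, 0, 0, 0]],
  ],
)

```text
time_s: 9.1
tcp_pos: [0.604, 0.1861, 0.1043]
eef_rot: [-0.409, 0.409, -0.577, 0.577]
ft_force: [-0.3, -0.3, -2.2]
opening: 0.0251
```

Request:
play_rows(
  targets=[
    [[1, 0, 1, 0, 0, 0, 0], [1, 0, 0.5, 0, 0, 0, 0], [1, 0, 0.5, 0, 0, 0, 0], [1, 0, 0, 0, 0, 0, 0]],
  ],
)

```text
time_s: 9.5
tcp_pos: [0.6041, 0.1861, 0.1023]
eef_rot: [-0.409, 0.409, -0.577, 0.577]
ft_force: [0.0, 0.1, -1.9]
opening: 0.0254
```

Request:
play_rows(
  targets=[
    [[1, 0, 0.5, 0, 0, 0, 0], [1, 0, 0.5, 0, 0, 0, 0], [1, 0, 0, 0, 0, 0, 0], [1, 0, 0, 0, 0, 0, 0]],
  ],
)

```text
time_s: 9.9
tcp_pos: [0.6041, 0.1861, 0.1013]
eef_rot: [-0.409, 0.409, -0.577, 0.577]
ft_force: [0.5, -1.4, -2.2]
opening: 0.0253
```

Request:
play_rows(
  targets=[
    [[1, 0, 0.5, 0, 0, 0, 0], [1, 0, 0.5, 0, 0, 0, 0], [1, 0, 0, 0, 0, 0, 0], [1, 0, 0, 0, 0, 0, 0]],
  ],
)

```text
time_s: 10.3
tcp_pos: [0.6042, 0.186, 0.1005]
eef_rot: [-0.409, 0.409, -0.577, 0.577]
ft_force: [-0.2, -0.7, 3.0]
opening: 0.0254
```

Contact at 0.1005, the height it was gripped at, so the soles are down. Next: release, retreat straight up, and check.

Request:
play_rows(
  targets=[
    [[0.8, 0, 0, 0, 0, 0, 0], [0.6, 0, 0, 0, 0, 0, 0], [0.3, 0, 0, 0, 0, 0, 0], [0, 0, 0, 0, 0, 0, 0], [0, 0, 0, 0, 0, 0, 0], [0, 0, 0, 0, 0, 0, 0], [0, 0, 0, 0, 0, 0, 0], [0, 0, 0, 0, 0, 0, 0], [0, 0, 0, 0, 0, 0, 0]],
  ],
)

```text
time_s: 11.2
tcp_pos: [0.604, 0.1861, 0.1003]
eef_rot: [-0.409, 0.409, -0.577, 0.577]
ft_force: [-0.5, 0.2, 0.1]
opening: 0.0856
```

Request:
play_rows(
  targets=[
    [[0, 0, -5, 0, 0, 0, 0], [0, 0, -10, 0, 0, 0, 0], [0, 0, -20, 0, 0, 0, 0], [0, 0, -30, 0, 0, 0, 0], [0, 0, -30, 0, 0, 0, 0], [0, 0, -20, 0, 0, 0, 0], [0, 0, -10, 0, 0, 0, 0], [0, 0, -5, 0, 0, 0, 0], [0, 0, 0, 0, 0, 0, 0], [0, 0, 0, 0, 0, 0, 0]],
  ],
)

```text
time_s: 12.2
tcp_pos: [0.6036, 0.186, 0.2293]
eef_rot: [0.409, -0.41, 0.577, -0.577]
ft_force: [-0.2, -0.3, -0.6]
opening: 0.0851
```

```bash
python3 look.py side s4; python3 - <<'E'
import cv2
s=7
cv2.imwrite('pics/s4c.png',cv2.resize(cv2.imread('pics/s4.png')[185:265,445:555],None,fx=s,fy=s,interpolation=cv2.INTER_CUBIC))
E
```

```text
12.2 [0.60357139 0.18595862 0.2292983 ] [[-0.3307, -0.0015, 0.9437], [-0.9437, -0.0003, -0.3307], [0.0008, -1.0, -0.0013]] 0.08509274142562039 [-0.2347563  -0.33800565 -0.63923033]
tool z angle -19.310990072521392 [ 2.04361153e-01  5.18259087e-01  1.34713147e+00 -2.58596336e-06
  1.27773730e+00  5.41401739e-01]
```

View pics/s4c.png

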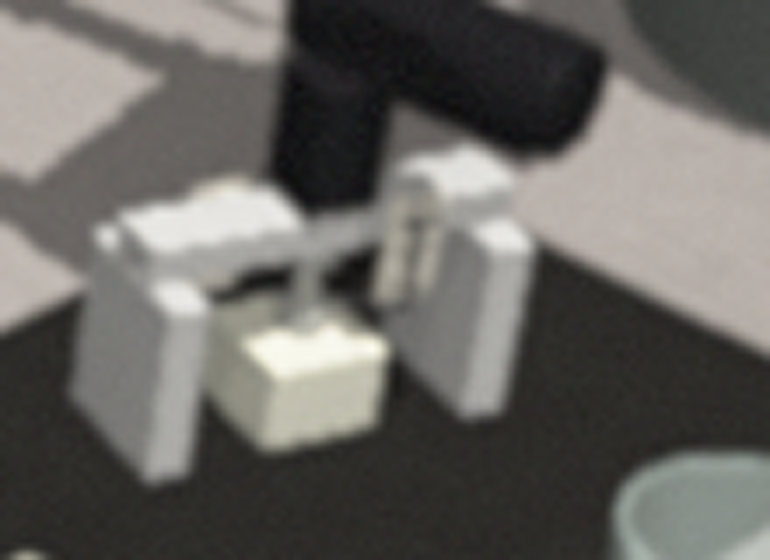

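The side view shows both legs standing on the mat. The block sits centred between them, and the foot at (305,325) is on the middle of its top, whose centre is about (300,333). The arm is clear, so I'm handing in.

```bash
python3 -c "
from rig import job
print(job.finish_job())"
```

```text
the job is handed in; nothing more can be done
None
```

The gauge is standing astride the block with both legs down and its foot on the middle of the block's top. I took the gauge farthest to the robot's left, lifted it by its black grip and turned it to line up with the block. I let go, backed straight up and handed in at about 12 s of the 37 s allowed.

**Last checks:**
- **Forces:** they stayed under about 6 N in every reading. The soles touched down at the TCP height at which the gauge was gripped (0.1005 against 0.1004 m).
- **Final side picture:** the block is centred between the legs. The foot is within about 1–2 px (a few mm) of the middle of its top, and the block shows no sign of being moved.
- **Disagreements:** the side camera placed things 1–1.5 px (about 2–3 mm) off the top camera. The offset was about the same for gauge and block, so their alignment with each other held. The wrist view put the gauge about 2 mm further along the bridge than expected, and I allowed for part of that.
- **Not checked:** I did not read the foot joint value, because the state does not report it. The foot position and height reading are judged from the pictures only.

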